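# Hold the triangle over its outline to check a stray ball

## Robot

A 6-joint arm with a two-finger parallel gripper is mounted at the origin on the work surface. World frame = base frame: x ahead of the robot, y to its left, z up, the work surface at z = 0. Lengths are in m, angles in rad, forces in N, time in s.
With the tool pointing down it reaches from about 0.4 to 0.825 m from the base axis. Payload 7 kg.
Tool frame: the origin (TCP) lies at the very end of the fingers, on their centre line; the grasp point (between the pads) lies 19 mm behind it; z points along the fingers, y is the line along which they close (so a half turn about z gives the same grasp; the last joint's range is limited). The gripper opens to 88 mm and grips with 3 to 60 N. Pads are 19 mm wide; open, the fingers measure 130 mm over their backs; the gripper's body (78 mm by 193 mm) begins 47 mm behind the grasp point.
Start: joints at [-0.942, 0.359, 0.012, 0, -1.224, -0.288], TCP at [0.226, -0.636, 0.227] pointing down, gripper open.
Joint ranges: [-3.07, 3.07], [-1.43, 2.12], [-1.02, 1.25], [-3.03, 1.67], [-3.05, -0], [-3.03, 3.03]. Speed limits (rad/s): [2.39, 2.39, 3.01, 3.14, 3.14, 3.14].

## Interface

Orientations are given as [roll, pitch, yaw] about the fixed x, y, z axes, in that order (R = Rz(yaw) Ry(pitch) Rx(roll)).
In Python, from station import * gives the robot as it stands.
- The arm moves only by the tool servo_tool, never from a script. Its argument "moves" is a list of rows, each an object of numbers: "jaw": the opening, from 0 (shut) to 1 (fully open); "dx", "dy", "dz": the shift along the world's x, y, z in m; "roll": the turn about the world's z in degrees. A call has exactly 10 rows; each row shifts and turns the commanded pose from where the row before left it; what a row does not reach is not made up. A row lasts 1/8 s, in which the tool goes at most 62.5 mm and 10.7 degrees, less where a joint would pass 70% of its speed; a pose out of reach is approached as far as the arm can. A call with a gripper value outside its range is refused whole. The fingers move at their own pace and stop on an object; "newtons" is the grip in N (left out, the last holds). Time passes only in rows, so rows that do not move let the fingers close, or fill a call up. It gives the time, the measured TCP pose, the force, the opening and the grip force at its end, in the units of the state.
- get_state(): the state, without advancing time (a new reading comes with each control period).
- grab_frame(name): name is "side" or "top" or "wrist"; returns (picture, depth): 420x560x3 uint8, red, green, blue; 420x560 float32, m along the optical axis (not along the pixel's ray), 0 where there is no reading.
- calibration(name): a dict with "intrinsics" (3x3 intrinsics, pixels), "R" (3x3) and "t" (3): a world point X has camera coordinates R X + t. Camera axes: x right, y down, z forward; pixel columns grow to the right and rows downward; lengths in m; the calibration is good to about 2 mm. A picture is of the moment at which its call begins: read the wrist's pose just before it. calibration takes no time and is no camera call; for the wrist camera it gives the pose at the moment of the call.
- job_done(): hands the job in; it is judged then, once.
The state is a dict: "t": time; "q": joint angles; "qd": joint speeds; "joint_efforts": joint torques, N m; "eef_pos": TCP position; "ee_rot": TCP orientation; "force": force on the tool from outside, world axes, zero at the start; "moment": the same for the moment, N m; "width": finger opening in m; "gripper_force": force on a finger pad.
Only numpy, scipy, OpenCV 4.12 (cv2) and the standard library are available. Lean on these libraries where they do the work, as an engineer would, in place of code of your own. Each camera call takes 0.05 s, during which the arm holds its last target. There are 200 camera calls.

## Task

A ball is still lying where the next rack goes, and I want to see whether the triangle would clear it. Pick up the wooden triangle by its grip, lift it over the ball tray and stop with it hovering level about 2 cm above the cloth, its three corners right over the corners of the outline drawn there and the corner across from the grip at the foot-spot end. It must not rest on anything or disturb the stray ball or anything else lying on the table; finish while still holding it there, without letting go.

Things in the scene. Friction and masses are not known exactly. Their poses are not given: they have to be found in the camera images.
- rack: Plain wooden pool triangle (six-ball size), about 0.26 kg, lying flat: three bars 11 mm thick and 38 mm high, corner centre to corner centre 232 mm. One side carries the grip, an upright block. Origin: centre of the triangle, on its underside (the middle is open). z up, x from the grip side to the corner facing it (the apex).
- rack_grip (a point): Middle of the grip block, 60 mm above the underside, at x = -67 mm in the rack's frame. The block is 22 mm thick (rack x), 80 mm long (rack y) and rises from the bar to 82 mm above the underside; same axes as the rack.
- rack_apex (a point): Centre of the rack's corner across from the grip, on the underside, 134 mm from the origin.
- rack_left (a point): Centre of the corner at the +y end of the grip side, on the underside.
- rack_right (a point): Centre of the corner at the -y end of the grip side, on the underside.
- outline: Triangle drawn on the cloth in a 4 mm white line, the same size and shape as the rack's bars (the line follows the middle of the bars, 232 mm corner to corner). Origin: its centre, on the cloth at height 0; x points to the apex corner. A black foot spot, 18 mm across, is drawn 66 mm from the centre towards the apex corner and tells that corner from the others.
- outline_apex (a point): The outline's corner next to the black foot spot, where the rack's apex belongs.
- outline_left (a point): The outline's corner where rack_left belongs.
- outline_right (a point): The outline's corner where rack_right belongs.
- stray_center (a point): Centre of the stray white ball, 57 mm across, standing loose on the cloth inside the outline, near its middle.
- tray: Fixed open wooden ball tray, 260 mm long (its x), 68 mm wide, 36 mm high, standing between the rack and the outline. The four balls in its row of cells rise to 62 mm above the cloth. Origin: centre of its underside.
- tray_ball0_center (a point): Centre of a 57 mm ball lying loose in the tray.
- tray_ball1_center (a point): Centre of a 57 mm ball lying loose in the tray.
- tray_ball2_center (a point): Centre of a 57 mm ball lying loose in the tray.
- tray_ball3_center (a point): Centre of a 57 mm ball lying loose in the tray.
- far_ball_center (a point): Centre of a 57 mm dark red ball, loose on the cloth just beyond the tray.
- chalk_a: Loose chalk cube, 22 mm, on the cloth beside the rack. Origin under its centre.
- chalk_b: Loose chalk cube, 22 mm, on the cloth beside the outline. Origin under its centre.
- brush: Loose table brush, 240 x 42 x 47 mm, lying at the left edge. Origin under its centre.

How it is judged:
By the outcome, as a careful person would: the job done as asked, in the order asked, and still so for the second after the job is handed in, while the arm keeps its last pose, push and grip.
It also fails if it takes over 48 s, if anything falls off the work surface, if the arm or the gripper's body presses on something with over 40 N, if the wrist force passes 120 N, or if a joint passes its speed limit or range.

## Working session

There is one attempt and no reset: what is moved stays moved. The work goes in short steps, Python scripts to look and compute and a tool call to move; the robot and the scene stay as the last step left them, time stands still between calls to the robot, and variables do not carry over. Pictures are saved under pics/ and viewed, at most 10 in all, crops included, and the job is handed in when it is done.

Besides the shell and the picture viewer there is one more tool, called after "Request:" as name(argument=value, ...) on one line, values as JSON. servo_tool: Moves the arm, as the interface text tells. Its arguments: {"type":"object","properties":{"moves":{"type":"array","items":{"type":"object","properties":{"jaw":{"type":"number"},"dx":{"type":"number"},"dy":{"type":"number"},"dz":{"type":"number"},"roll":{"type":"number"}}}},"newtons":{"type":"number"}},"required":["moves"]}

```bash
mkdir -p pics; ls; cat > h.py <<'E'
from station import *
import numpy as np, cv2
def save(n,p): cv2.imwrite('pics/'+n+'.png',cv2.cvtColor(p,cv2.COLOR_RGB2BGR))
def ray(c,uv,z):
    "pixels (n,2) -> world points on plane z"
    uv=np.atleast_2d(np.asarray(uv,float)); K,R,t=[np.array(c[k]) for k in('intrinsics','R','t')]
    d=(np.linalg.inv(K)@np.c_[uv,np.ones(len(uv))].T).T@R; o=-R.T@t
    return o+d*((z-o[2])/d[:,2])[:,None]
def cloud(c,depth):
    v,u=np.mgrid[:depth.shape[0],:depth.shape[1]]
    K,R,t=[np.array(c[k]) for k in('intrinsics','R','t')]
    p=np.dstack([u,v,np.ones_like(u)])@np.linalg.inv(K).T*depth[...,None]
    return (p-t)@R
E
python3 - <<'E'
from h import *
s=get_state();print(s)
for n in('top','side'):
    p,d=grab_frame(n);c=calibration(n);save(n,p);np.savez(n,p=p,d=d,**c)
    print(n,-np.array(c['R']).T@c['t'])
E
```

```text
pics
{'t': 0.0, 'q': array([-9.41864697e-01,  3.59363520e-01,  1.10752126e-02, -3.58660832e-04,
       -1.22408798e+00, -2.88086281e-01]), 'qd': array([-2.45982022e-04, -1.27500715e-03, -4.85811552e-04,  2.74376277e-04,
       -6.80112507e-09, -7.20277030e-05]), 'joint_efforts': array([-3.66342128e-04, -5.82713699e+01,  2.93048483e+01,  6.99690118e+00,
        6.88182103e-03, -1.54354439e-04]), 'eef_pos': array([ 0.22545228, -0.63572649,  0.22564338]), 'ee_rot': array([ 3.13998200e+00, -1.25667792e-04, -2.80086934e+00]), 'force': array([ 0.25080375,  0.19328755, -0.59084495]), 'moment': array([-0.01096834,  0.02509913, -0.07157585]), 'gripper_force': 0.0, 'width': 0.08763549088003268}
top [0.49687849 0.09003051 1.55271825]
side [-0.27477505 -0.77905209  1.37574856]
```

View pics/top.png

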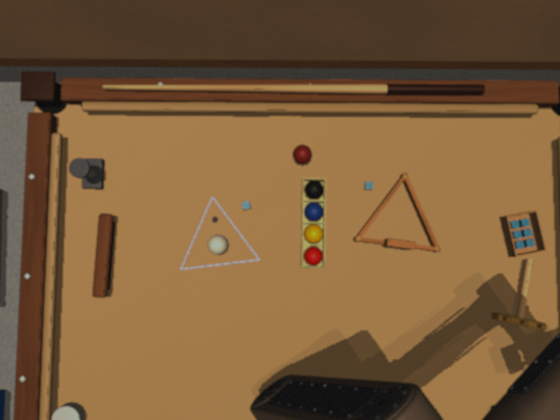

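View pics/side.png

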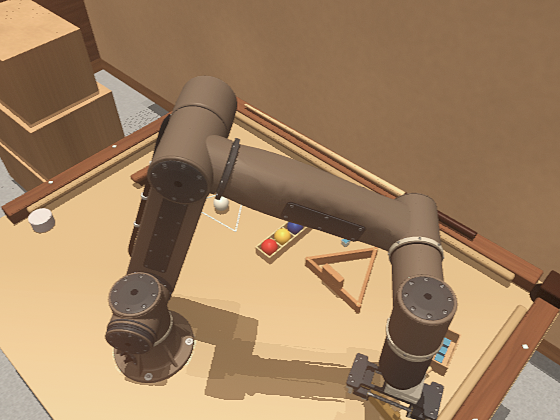

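The top view shows the outline with corners at about (212,198), (181,269) and (259,260), and its foot spot at (215,219). The rack's apex is at (404,176) and its grip at (400,244). In the side view the arm hides part of the outline, while the rack is at about (345,275).

```bash
cat >> h.py <<'E'
def tri(pts):
    "min enclosing triangle corners of pts (n,2)"
    return cv2.minEnclosingTriangle(np.float32(pts).reshape(-1,1,2))[1].reshape(3,2)
def trilines(pts,it=6):
    "fit 3 straight sides to points on a thin triangle, return corners"
    T=tri(pts); C=T.mean(0); T=C+(T-C)*.95
    for _ in range(it):
        L=[]
        D=[]
        for i in range(3):
            a,b=T[i],T[(i+1)%3]; e=(b-a)/np.linalg.norm(b-a); n=np.array([-e[1],e[0]])
            s=(pts-a)@e/np.linalg.norm(b-a); d=np.abs((pts-a)@n); D.append(np.where((s>.1)&(s<.9),d,9e9))
        D=np.array(D); k=D.argmin(0)
        for i in range(3):
            q=pts[(k==i)&(D[i]<.03)]
            m=q.mean(0); e=np.linalg.svd(q-m,full_matrices=False)[2][0]; L.append((m,e))
        T=np.array([(lambda p,q:p[0]+p[1]*np.linalg.solve(np.c_[p[1],-q[1]],q[0]-p[0])[0])(L[i-1],L[i]) for i in range(3)])
    return T
E
python3 - <<'E'
from h import *
f=np.load('top.npz');p=f['p'];d=f['d'];P=cloud(f,d)
hsv=cv2.cvtColor(p,cv2.COLOR_RGB2HSV)
w=(hsv[...,1]<95)&(hsv[...,2]>120)
box=np.zeros_like(w);box[190:275,172:268]=1
ball=np.zeros(w.shape,np.uint8);cv2.circle(ball,(218,245),13,1,-1)
v,u=np.nonzero(w&box&(ball==0)); X=ray(f,np.c_[u,v],0)[:,:2]
T=trilines(X);print('outline',len(u),T,np.linalg.norm(T-np.roll(T,1,0),axis=1))
# ball
for nm,uv in dict(stray=(218,245),far=(302,154),b0=(314,190),b3=(313,256),chA=(368,186),chB=(246,205),cloth=(270,330),spot=(215,219)).items():
    print(nm,P[uv[1],uv[0]])
z=P[...,2]; box[:]=0;box[165:262,345:450]=1
m=box&(z>.025)&(z<.05);X=P[m];T=trilines(X[:,:2]);print('rack',m.sum(),np.median(X[:,2]),T,np.linalg.norm(T-np.roll(T,1,0),axis=1))
m=box&(z>.06);X=P[m];print('grip',m.sum(),X.mean(0),np.median(X[:,2]),cv2.minAreaRect(np.float32(X[:,:2])))
E
```

```text
outline 808 [[0.44517874 0.37880576]
 [0.80108913 0.20073521]
 [0.46031602 0.18429992]] [0.19509398 0.39797151 0.34116921]
stray [0.50950784 0.2578884  0.06076022]
far [0.77157131 0.02049092 0.06166454]
b0 [ 0.66823482 -0.01428485  0.05748729]
b3 [ 0.48003579 -0.01127183  0.060551  ]
chA [ 0.68500716 -0.17515689  0.02231515]
chB [0.62669513 0.18191865 0.02547356]
cloth [0.26498824 0.10962534 0.00525323]
spot [ 0.58702358  0.27536766 -0.0050837 ]
rack 972 0.03788648333170512 [[ 0.71666937 -0.2786173 ]
 [ 0.5032057  -0.36842153]
 [ 0.53108519 -0.13874482]] [0.23239148 0.23158484 0.23136261]
grip 287 [ 0.51413288 -0.19603588  0.32255651] 0.08331024231850913 ((0.5151742100715637, -0.10231530666351318), (0.02925773523747921, 0.38531869649887085), 1.0913704633712769)
```

```bash
python3 - <<'E'
from h import *
f=np.load('top.npz');p=f['p'];P=cloud(f,f['d'])
hsv=cv2.cvtColor(p,cv2.COLOR_RGB2HSV)
near=np.zeros(p.shape[:2],np.uint8);cv2.polylines(near,[np.int32([[212,198],[181,269],[259,260]])],True,1,9)
loc=cv2.blur(p[...,2],(15,15)).astype(int)
m=(near>0)&(p[...,2].astype(int)>loc+15)
v,u=np.nonzero(m);X=ray(f,np.c_[u,v],0)[:,:2];T=trilines(X);C=T.mean(0)
print(len(u),T,np.linalg.norm(T-np.roll(T,1,0),axis=1),C,np.degrees(np.arctan2(*(T-C)[:,::-1].T)))
z=P[...,2];b=np.zeros(z.shape,bool);b[225:262,370:430]=1
X=P[b&(z>.06)&(z<.1)];print('grip',len(X),np.median(X[:,2]),cv2.minAreaRect(np.float32(X[:,:2])))
spot=np.zeros_like(b);spot[210:228,206:224]=1
v,u=np.nonzero(spot&(hsv[...,2]<70));print('spot',ray(f,[[u.mean(),v.mean()]],0))
E
```

```text
708 [[0.65369219 0.28486434]
 [0.46915689 0.14372966]
 [0.43959109 0.37454144]] [0.23212337 0.23231933 0.2326977 ] [0.52081339 0.26771181] [   7.35529506 -112.61878809  127.24563587]
grip 240 0.082260430736844 ((0.517490565776825, -0.2539156675338745), (0.08048518747091293, 0.022304750978946686), 82.84536743164062)
spot [[0.58672445 0.27560849 0.        ]]
```

Request:
servo_tool(moves=[{"jaw": 1, "dx": 0.03, "dy": 0.038, "dz": -0.008, "roll": 6.5}, {"dx": 0.03, "dy": 0.038, "dz": -0.008, "roll": 6.5}, {"dx": 0.03, "dy": 0.038, "dz": -0.008, "roll": 6.5}, {"dx": 0.03, "dy": 0.038, "dz": -0.008, "roll": 6.5}, {"dx": 0.03, "dy": 0.038, "dz": -0.008, "roll": 6.5}, {"dx": 0.03, "dy": 0.038, "dz": -0.008, "roll": 6.5}, {"dx": 0.03, "dy": 0.038, "dz": -0.008, "roll": 6.5}, {"dx": 0.03, "dy": 0.038, "dz": -0.008, "roll": 6.5}, {"dx": 0.03, "dy": 0.038, "dz": -0.008, "roll": 6.5}, {"dx": 0.02, "dy": 0.04, "dz": -0.003, "roll": 5}], newtons=50)

```text
$.moves[1]: bad value
```

Request:
servo_tool(moves=[{"jaw": 1, "dx": 0.03, "dy": 0.038, "dz": -0.008, "roll": 6.5}, {"jaw": 1, "dx": 0.03, "dy": 0.038, "dz": -0.008, "roll": 6.5}, {"jaw": 1, "dx": 0.03, "dy": 0.038, "dz": -0.008, "roll": 6.5}, {"jaw": 1, "dx": 0.03, "dy": 0.038, "dz": -0.008, "roll": 6.5}, {"jaw": 1, "dx": 0.03, "dy": 0.038, "dz": -0.008, "roll": 6.5}, {"jaw": 1, "dx": 0.03, "dy": 0.038, "dz": -0.008, "roll": 6.5}, {"jaw": 1, "dx": 0.03, "dy": 0.038, "dz": -0.008, "roll": 6.5}, {"jaw": 1, "dx": 0.03, "dy": 0.038, "dz": -0.008, "roll": 6.5}, {"jaw": 1, "dx": 0.03, "dy": 0.038, "dz": -0.008, "roll": 6.5}, {"jaw": 1, "dx": 0.02, "dy": 0.04, "dz": -0.003, "roll": 5}], newtons=50)

```text
t: 1.35
eef_pos: [0.5162, -0.2527, 0.1506]
ee_rot: [3.14, 0.0, -1.689]
force: [0.5, -1.3, 0.1]
width: 0.0877
gripper_force: 0.0
```

```bash
python3 - <<'E'
from h import *
s=get_state();c=calibration('wrist');p,d=grab_frame('wrist');save('w1',p);np.savez('w1',p=p,d=d,**c)
print(s['eef_pos'],np.degrees(s['ee_rot']))
P=cloud(c,d);z=P[...,2]
k=(z>.07)&(z<.09)&(np.hypot(P[...,0]-.517,P[...,1]+.254)<.06)
print(k.sum(),np.median(z[k]),cv2.minAreaRect(np.float32(P[k][:,:2])))
m=(z>.03)&(z<.045)&(np.hypot(P[...,0]-.584,P[...,1]+.262)<.16)
print(m.sum(),np.median(z[m]));v,u=np.nonzero(k);print(u.min(),u.max(),v.min(),v.max())
E
```

```text
[ 0.51621986 -0.25265615  0.15061351] [ 1.79926585e+02  4.69360995e-03 -9.67769821e+01]
2954 0.08146885409795407 ((0.5170848965644836, -0.2586137652397156), (0.07148494571447372, 0.02208908461034298), 82.97315979003906)
8485 0.03750769217134345
260 291 162 259
```

View pics/w1.png

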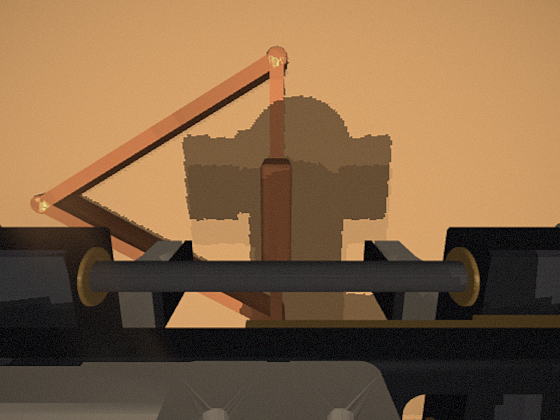

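The wrist view shows the grip block at (276,210), centred between the fingers. Its height is 81.5 mm from this view and 82 mm from the top camera. I'll descend and grip.

Request:
servo_tool(moves=[{"jaw": 1, "dx": 0.001, "dy": -0.001, "dz": -0.02, "roll": -0.3}, {"jaw": 1, "dx": 0, "dy": 0, "dz": -0.03, "roll": 0}, {"jaw": 1, "dx": 0, "dy": 0, "dz": -0.03, "roll": 0}, {"jaw": 1, "dx": 0, "dy": 0, "dz": -0.018, "roll": 0}, {"jaw": 1, "dx": 0, "dy": 0, "dz": -0.01, "roll": 0}, {"jaw": 1, "dx": 0, "dy": 0, "dz": 0, "roll": 0}, {"jaw": 0.5, "dx": 0, "dy": 0, "dz": 0, "roll": 0}, {"jaw": 0.3, "dx": 0, "dy": 0, "dz": 0, "roll": 0}, {"jaw": 0.1, "dx": 0, "dy": 0, "dz": 0, "roll": 0}, {"jaw": 0.1, "dx": 0, "dy": 0, "dz": 0, "roll": 0}], newtons=50)

```text
t: 2.65
eef_pos: [0.5167, -0.2552, 0.0438]
ee_rot: [-3.141, 0.0, -1.698]
force: [-0.6, 0.4, -1.1]
width: 0.0533
gripper_force: 0.0
```

Request:
servo_tool(moves=[{"jaw": 0.1, "dx": 0, "dy": 0, "dz": 0, "roll": 0}, {"jaw": 0.1, "dx": 0, "dy": 0, "dz": 0, "roll": 0}, {"jaw": 0.1, "dx": 0, "dy": 0, "dz": 0.003, "roll": 0}, {"jaw": 0.1, "dx": 0, "dy": 0, "dz": 0.007, "roll": 0}, {"jaw": 0.1, "dx": 0, "dy": 0, "dz": 0.02, "roll": 0}, {"jaw": 0.1, "dx": 0, "dy": 0, "dz": 0.03, "roll": 0}, {"jaw": 0.1, "dx": 0, "dy": 0, "dz": 0.03, "roll": 0}, {"jaw": 0.1, "dx": 0, "dy": 0, "dz": 0.02, "roll": 0}, {"jaw": 0.1, "dx": 0, "dy": 0, "dz": 0.01, "roll": 0}, {"jaw": 0.1, "dx": 0, "dy": 0, "dz": 0, "roll": 0}], newtons=50)

```text
t: 3.9
eef_pos: [0.5166, -0.2551, 0.1639]
ee_rot: [-3.141, 0.0, -1.698]
force: [-0.8, 0.6, -2.5]
width: 0.0217
gripper_force: 50.0
```

```bash
cat > chk.py <<'E'
from h import *
import sys
zt=float(sys.argv[1]); n=sys.argv[2]   # expected z of bar top, picture name
s=get_state();print(s['eef_pos'],np.degrees(s['ee_rot']),s['width'],s['gripper_force'])
for cam in sys.argv[3:]:
    c=calibration(cam);p,d=grab_frame(cam);save(n+cam,p);np.savez(n+cam,p=p,d=d,**c);P=cloud(c,d)
    hsv=cv2.cvtColor(p,cv2.COLOR_RGB2HSV)
    g=np.hypot(P[...,0]-s['eef_pos'][0]-.067,P[...,1]-s['eef_pos'][1])<.19
    m=g&(abs(P[...,2]-zt)<.009)&(d>0)&(hsv[...,1]>90)
    X=P[m]
    A=np.c_[X[:,:2]-X[:,:2].mean(0),np.ones(len(X))]
    k=np.ones(len(X),bool)
    for _ in range(4):
        co=np.linalg.lstsq(A[k],X[k,2],rcond=None)[0]; k=abs(A@co-X[:,2])<.005
    print(cam,m.sum(),'z',co[2],'tilt deg',np.degrees(co[:2]))
    try:
        T=trilines(X[k][:,:2]);C=T.mean(0)
        print(T,np.linalg.norm(T-np.roll(T,1,0),axis=1),C,np.degrees(np.arctan2(*(T-C)[:,::-1].T)))
    except Exception as e: print(e)
E
python3 chk.py 0.158 a top side wrist
```

```text
[ 0.5166263  -0.25510436  0.16388042] [-1.79958730e+02  1.01728778e-02 -9.72794234e+01] 0.021680427178089795 49.991780519485474
top 396 z 0.155327944865994 tilt deg [-0.27974974  0.21020898]
OpenCV(4.12.0) /io/opencv/modules/imgproc/src/min_enclosing_triangle.cpp:611: error: (-3:Internal error) The position of side B could not be determined, because gamma(b) could not be computed. in function 'updateSideB'

side 480 z 0.15560748837909402 tilt deg [-0.17187768  0.01630534]
[[ 0.50549615 -0.36550957]
 [ 0.51134159 -0.12379042]
 [ 0.71061456 -0.27924353]] [0.22252054 0.24178982 0.2527358 ] [ 0.57581743 -0.25618117] [-122.74958903  115.96662352   -9.70869727]
wrist 14017 z 0.15311063429278246 tilt deg [-0.26216386 -0.15334687]
[[ 0.52795904 -0.15163316]
 [ 0.71750092 -0.27710874]
 [ 0.50183137 -0.36851063]] [0.21844563 0.22731091 0.23423847] [ 0.58243044 -0.26575084] [ 115.51638555   -4.80661732 -128.10866662]
```

```bash
cd pics; python3 -c "
import cv2,numpy as np
cv2.imwrite('a3.png',cv2.resize(np.vstack([np.hstack([cv2.imread('atop.png'),cv2.imread('aside.png')]),np.hstack([cv2.imread('awrist.png')]*2)]),(800,600)))"
```

```text
(no output)
```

View pics/a3.png

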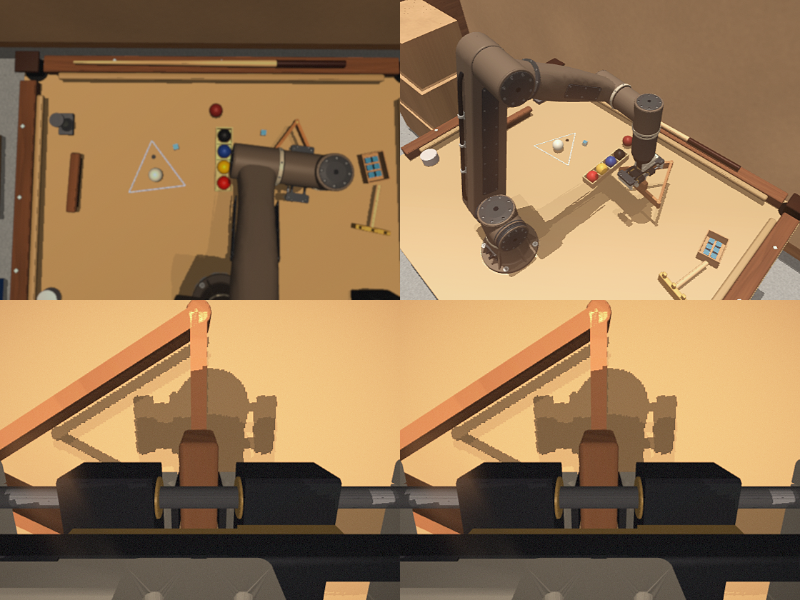

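The rack is held level with its underside at about 116 mm, and it clears the tray balls (62 mm). In the top view the outline is fully visible at (157,170). I'll carry it over.

Request:
servo_tool(moves=[{"jaw": 0.1, "dx": -0.002, "dy": 0.015, "dz": 0, "roll": 1}, {"jaw": 0.1, "dx": -0.004, "dy": 0.03, "dz": 0, "roll": 1.5}, {"jaw": 0.1, "dx": -0.005, "dy": 0.045, "dz": 0, "roll": 1.5}, {"jaw": 0.1, "dx": -0.006, "dy": 0.05, "dz": 0, "roll": 1.5}, {"jaw": 0.1, "dx": -0.006, "dy": 0.05, "dz": 0, "roll": 1.5}, {"jaw": 0.1, "dx": -0.006, "dy": 0.05, "dz": 0, "roll": 1.5}, {"jaw": 0.1, "dx": -0.006, "dy": 0.05, "dz": 0, "roll": 1.5}, {"jaw": 0.1, "dx": -0.006, "dy": 0.05, "dz": 0, "roll": 1.5}, {"jaw": 0.1, "dx": -0.006, "dy": 0.045, "dz": 0, "roll": 1.5}, {"jaw": 0.1, "dx": -0.005, "dy": 0.045, "dz": 0, "roll": 1.6}], newtons=50)

```text
t: 5.3
eef_pos: [0.4634, 0.1766, 0.1632]
ee_rot: [3.141, -0.0, -1.441]
force: [0.5, 0.1, -1.8]
width: 0.0219
gripper_force: 50.0
```

Request:
servo_tool(moves=[{"jaw": 0.1, "dx": -0.005, "dy": 0.035, "dz": 0, "roll": 0}, {"jaw": 0.1, "dx": -0.003, "dy": 0.025, "dz": 0, "roll": 0}, {"jaw": 0.1, "dx": -0.002, "dy": 0.015, "dz": 0, "roll": 0}, {"jaw": 0.1, "dx": 0, "dy": 0.008, "dz": 0, "roll": 0}, {"jaw": 0.1, "dx": 0, "dy": 0, "dz": 0, "roll": 0}, {"jaw": 0.1, "dx": 0, "dy": 0, "dz": 0, "roll": 0}, {"jaw": 0.1, "dx": 0, "dy": 0, "dz": 0, "roll": 0}, {"jaw": 0.1, "dx": 0, "dy": 0, "dz": 0, "roll": 0}, {"jaw": 0.1, "dx": 0, "dy": 0, "dz": 0, "roll": 0}, {"jaw": 0.1, "dx": 0, "dy": 0, "dz": 0, "roll": 0}], newtons=50)

```text
t: 6.55
eef_pos: [0.4546, 0.2578, 0.1636]
ee_rot: [-3.142, -0.0, -1.443]
force: [0.1, 0.9, -2.9]
width: 0.0217
gripper_force: 50.0
```

```bash
python3 chk.py 0.154 b top side wrist; cd pics; python3 -c "
import cv2,numpy as np
cv2.imwrite('b3.png',cv2.resize(np.vstack([np.hstack([cv2.imread('btop.png'),cv2.imread('bside.png')]),np.hstack([cv2.imread('bwrist.png')]*2)]),(800,600)))"
```

```text
[0.45463902 0.25776426 0.16359382] [-1.79997331e+02 -1.36527118e-04 -8.26793762e+01] 0.021664047689219323 49.991737604141235
top 768 z 0.15514724657949397 tilt deg [-0.07051745 -0.02410445]
[[0.43839677 0.37393031]
 [0.65309742 0.28328537]
 [0.47012321 0.14302498]] [0.23307474 0.23305123 0.23054835] [0.52053913 0.26674689] [ 127.46554175    7.11169488 -112.17059826]
side 388 z 0.15517700962091122 tilt deg [ 0.71158095 -1.56111363]
[[0.65462284 0.28740994]
 [0.46969481 0.14462798]
 [0.4333627  0.35339255]] [0.23088905 0.23363447 0.2119025 ] [0.51922678 0.26181016] [  10.70671625 -112.91339306  133.15425174]
wrist 15063 z 0.15407116195951961 tilt deg [-0.13890688 -0.39409421]
[[0.44067975 0.36063277]
 [0.65447091 0.28692812]
 [0.46945758 0.14429072]] [0.21824767 0.22613942 0.2336137 ] [0.52153608 0.26395054] [ 129.90608326    9.80659296 -113.51970009]
```

View pics/b3.png

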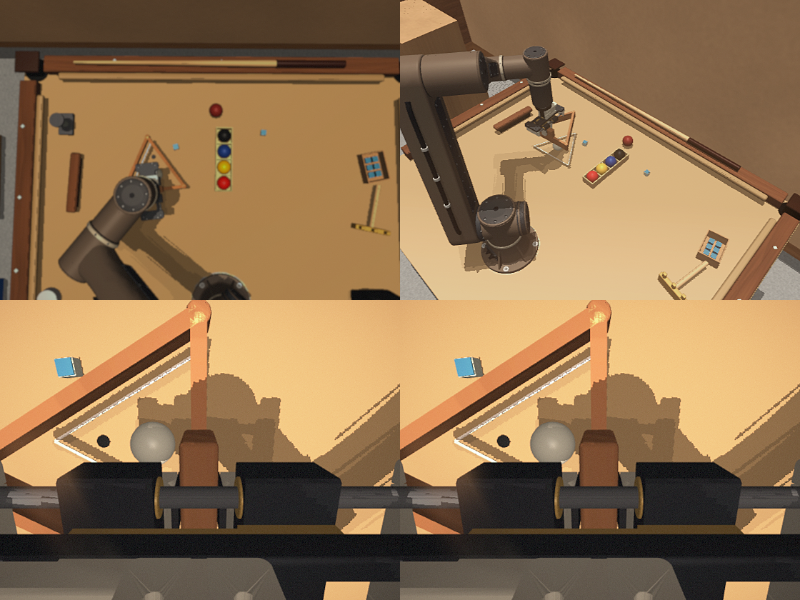

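The composite shows the rack above the outline. In the wrist view the ball at (152,442) and the foot spot at (103,441) lie inside the triangle. Next I'll cross-check the outline and ball from the side and wrist views.

```bash
python3 - <<'E'
from h import *
O=np.array([[.6537,.2849],[.4692,.1437],[.4396,.3745]])
def proj(c,X): 
    q=np.array(c['R'])@np.array(X,float).T+np.array(c['t'])[:,None]; q=np.array(c['intrinsics'])@q; return (q[:2]/q[2]).T
for n in('aside','bwrist'):
    f=np.load(n+'.npz');p=f['p'];P=cloud(f,f['d'])
    near=np.zeros(p.shape[:2],np.uint8);cv2.polylines(near,[np.int32(proj(f,np.c_[O,[0,0,0]]))],True,1,9 if n=='aside' else 25)
    hsv=cv2.cvtColor(p,cv2.COLOR_RGB2HSV)
    loc=cv2.medianBlur(p[...,2],21).astype(int)
    m=(near>0)&(p[...,2].astype(int)>loc+25)&(abs(P[...,2])<.012)&((hsv[...,0]<60)|(hsv[...,1]<60))
    v,u=np.nonzero(m);X=ray(f,np.c_[u,v],0)[:,:2]
    print(n,len(u))
    if n=='aside':
        T=trilines(X);C=T.mean(0);print(T,np.linalg.norm(T-np.roll(T,1,0),axis=1),C,np.degrees(np.arctan2(*(T-C)[:,::-1].T)))
    for i in range(3):
        a,b=O[i],O[(i+1)%3];e=(b-a)/np.linalg.norm(b-a);nn=np.array([-e[1],e[0]])
        s=(X-a)@e;k=(abs((X-a)@nn)<.009)&(s>.01)&(s<.22)
        if k.sum()>30: print('line side',i,k.sum(),'offset mm',1e3*np.median((X[k]-a)@nn),'slope',np.degrees(np.polyfit(s[k],(X[k]-a)@nn,1)[0]))
        zt=P[...,2];j=abs(zt-.1545)<.006
        Y=P[j][:,:2];s=(Y-a)@e;k=(abs((Y-a)@nn)<.009)&(s>.02)&(s<.2)
        if n=='bwrist' and k.sum()>100:
            y=(Y[k]-a)@nn;print('bar side',i,k.sum(),'mid mm',1e3*(np.percentile(y,2)+np.percentile(y,98))/2,'slope',np.degrees(np.polyfit(s[k],y,1)[0]),'s',s[k].min(),s[k].max(), 'z', np.median(P[j][k,2]))
f=np.load('top.npz');P=cloud(f,f['d'])
for n in('top','aside'):
    f=np.load(n+'.npz');P=cloud(f,f['d']);d=P-[.51,.258,.0285];X=P[(np.linalg.norm(d,axis=2)<.04)&(P[...,2]>.012)]
    A=np.c_[2*X,np.ones(len(X))];c=np.linalg.lstsq(A,(X**2).sum(1),rcond=None)[0];print('ball',len(X),c[:3],np.sqrt(c[3]+c[:3]@c[:3]))
E
```

```text
aside 246
[[0.44307084 0.38019886]
 [0.65643229 0.2886581 ]
 [0.47274073 0.14857194]] [0.23351944 0.23216981 0.23101238] [0.52408129 0.2724763 ] [ 126.94421398    6.97063091 -112.50698131]
line side 0 84 offset mm -1.50663313670491 slope -0.23339397062603728
line side 1 70 offset mm -4.223514692779405 slope -0.09621972578156048
line side 2 66 offset mm 5.698247822770925 slope 0.19741235170077334
bwrist 1929
line side 0 901 offset mm -1.4684469971626342 slope -0.056051619637392
bar side 0 6961 mid mm -0.28496173481855475 slope 0.19779269644181904 s 0.05503322724548926 0.19999887459516677 z 0.15420008841674654
bar side 1 2699 mid mm -0.09995562349884943 slope 0.30350820694746844 s 0.020030976035452088 0.07680318207199723 z 0.1544856491327401
line side 2 304 offset mm 0.5828986337285799 slope 3.8782278242056387
bar side 2 1405 mid mm -0.8570792497799721 slope 3.2419517177405632 s 0.13062415785913886 0.17439529139486604 z 0.15359534935601163
ball 298 [0.51302384 0.2643282  0.03399316] 0.025509938377126774
ball 188 [0.51095601 0.26480822 0.03445713] 0.025395887157988153
```

Request:
servo_tool(moves=[{"jaw": 0.1, "dx": 0, "dy": 0.001, "dz": -0.005, "roll": 0.1}, {"jaw": 0.1, "dx": 0, "dy": 0, "dz": -0.012, "roll": 0}, {"jaw": 0.1, "dx": 0, "dy": 0, "dz": -0.016, "roll": 0}, {"jaw": 0.1, "dx": 0, "dy": 0, "dz": -0.016, "roll": 0}, {"jaw": 0.1, "dx": 0, "dy": 0, "dz": -0.016, "roll": 0}, {"jaw": 0.1, "dx": 0, "dy": 0, "dz": -0.014, "roll": 0}, {"jaw": 0.1, "dx": 0, "dy": 0, "dz": -0.01, "roll": 0}, {"jaw": 0.1, "dx": 0, "dy": 0, "dz": -0.006, "roll": 0}, {"jaw": 0.1, "dx": 0, "dy": 0, "dz": 0, "roll": 0}, {"jaw": 0.1, "dx": 0, "dy": 0, "dz": 0, "roll": 0}], newtons=50)

```text
t: 7.95
eef_pos: [0.4549, 0.2591, 0.069]
ee_rot: [-3.141, 0.0, -1.441]
force: [0.0, -0.2, -2.9]
width: 0.0216
gripper_force: 50.0
```

```bash
python3 chk.py 0.060 c top side wrist; python3 - <<'E'
from h import *
O=np.array([[.6537,.2849],[.4692,.1437],[.4396,.3745]])
dO=np.array([[0,0],[.0033,.0047]])  # outline shift per camera (top, side)
for n,sh in (('ctop',0),('cside',1),('cwrist',0)):
    f=np.load(n+'.npz');P=cloud(f,f['d']);z=P[...,2];j=abs(z-.06)<.006;Oc=O+dO[sh]
    for i in range(3):
        a,b=Oc[i],Oc[(i+1)%3];e=(b-a)/np.linalg.norm(b-a);nn=np.array([-e[1],e[0]])
        Y=P[j];s=(Y[:,:2]-a)@e;y=(Y[:,:2]-a)@nn;k=(abs(y)<.012)&(s>.02)&(s<.21)
        if k.sum()>25: print(n,i,k.sum(),'mid mm %.1f mean %.1f slope %.2f'%(5e2*(np.percentile(y[k],3)+np.percentile(y[k],97)),1e3*y[k].mean(),np.degrees(np.polyfit(s[k],y[k],1)[0])),'s',s[k].min().round(3),s[k].max().round(3),'z',np.median(Y[k,2]))
    p=f['p'];hsv=cv2.cvtColor(p,cv2.COLOR_RGB2HSV)
    print('px',[(r.round(0)) for r in ray(f,[[280,210]],0)[:, :2]])
E
cd pics; python3 -c "
import cv2,numpy as np
t=cv2.resize(cv2.imread('ctop.png')[180:285,160:300],(400,300));s=cv2.resize(cv2.imread('cside.png')[120:255,130:310],(400,300))
w=cv2.resize(cv2.imread('cwrist.png'),(400,300));S=cv2.resize(cv2.imread('cside.png'),(400,300))
cv2.imwrite('c3.png',np.vstack([np.hstack([t,s]),np.hstack([w,S])]))"
```

```text
[0.45488071 0.25911074 0.06901101] [-1.79960470e+02  2.79093672e-02 -8.25655608e+01] 0.021615670708718653 49.991769790649414
top 681 z 0.060181638411973444 tilt deg [-0.00989789 -0.06902427]
[[0.43961559 0.37431975]
 [0.65381084 0.28524185]
 [0.47000831 0.14400766]] [0.2323088  0.23197948 0.23179834] [0.52114492 0.26785642] [ 127.44479269    7.46587953 -112.43551336]
side 348 z 0.061533359771367535 tilt deg [ 0.51685926 -0.90191485]
[[0.6520816  0.28726135]
 [0.46979505 0.14659454]
 [0.43136564 0.374302  ]] [0.23725853 0.23025103 0.23092749] [0.51774743 0.26938596] [   7.57962507 -111.33158847  129.46606415]
wrist 15002 z 0.05957581373999199 tilt deg [-0.08366738 -0.35845233]
[[0.65429103 0.28831746]
 [0.46998057 0.14565229]
 [0.44040184 0.36271113]] [0.22645751 0.23307444 0.21906492] [0.52155781 0.2655603 ] [   9.72879396 -113.27447992  129.87405103]
ctop 0 249 mid mm -0.0 mean 0.1 slope 0.04 s 0.02 0.21 z 0.06020938423015948
ctop 1 73 mid mm -0.7 mean -0.8 slope -1.33 s 0.021 0.078 z 0.06039809232389741
ctop 2 186 mid mm 0.1 mean 0.0 slope 0.02 s 0.068 0.21 z 0.06012058724029845
px [array([1., 0.])]
cside 0 120 mid mm -0.7 mean -0.5 slope 0.40 s 0.02 0.21 z 0.0616236750931716
cside 1 53 mid mm 2.9 mean 4.5 slope 0.03 s 0.02 0.093 z 0.060474007214649905
cside 2 39 mid mm -2.4 mean -4.8 slope 0.34 s 0.133 0.209 z 0.06108595144050021
px [array([1., 0.])]
cwrist 0 7653 mid mm -1.3 mean -1.6 slope 0.28 s 0.054 0.21 z 0.05974598689009873
cwrist 1 2767 mid mm -0.7 mean -0.7 slope 0.37 s 0.02 0.08 z 0.05991998547833943
cwrist 2 1418 mid mm 0.5 mean -1.4 slope 3.07 s 0.13 0.174 z 0.05926625883035411
px [array([0., 0.])]
```

View pics/c3.png

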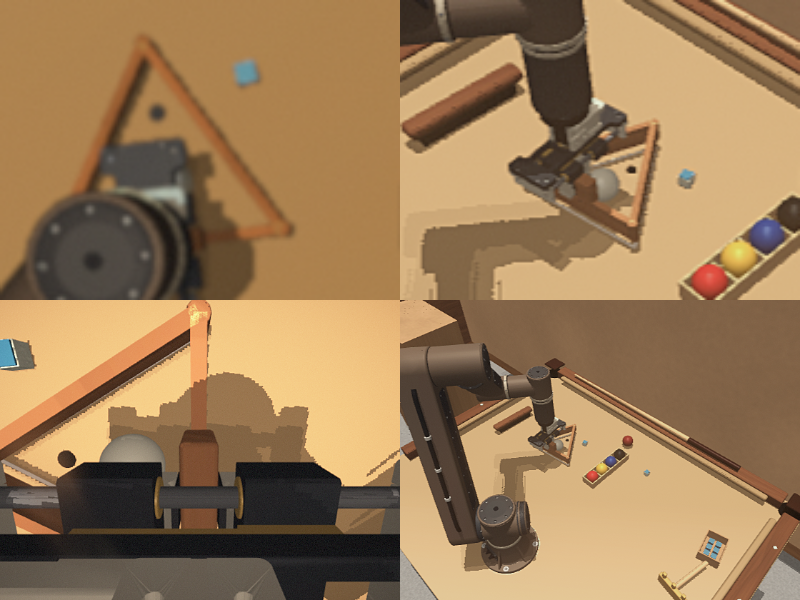

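The top crop shows the bars hiding the outline, with the ball and foot spot inside. The bar centre lines match the outline to under 1 mm. The underside is at about 22 mm, so I'll lower it 2 mm and re-check.

Request:
servo_tool(moves=[{"jaw": 0.1, "dx": 0, "dy": 0, "dz": -0.001, "roll": 0}, {"jaw": 0.1, "dx": 0, "dy": 0, "dz": -0.001, "roll": 0}, {"jaw": 0.1, "dx": 0, "dy": 0, "dz": 0, "roll": 0}, {"jaw": 0.1, "dx": 0, "dy": 0, "dz": 0, "roll": 0}, {"jaw": 0.1, "dx": 0, "dy": 0, "dz": 0, "roll": 0}, {"jaw": 0.1, "dx": 0, "dy": 0, "dz": 0, "roll": 0}, {"jaw": 0.1, "dx": 0, "dy": 0, "dz": 0, "roll": 0}, {"jaw": 0.1, "dx": 0, "dy": 0, "dz": 0, "roll": 0}, {"jaw": 0.1, "dx": 0, "dy": 0, "dz": 0, "roll": 0}, {"jaw": 0.1, "dx": 0, "dy": 0, "dz": 0, "roll": 0}], newtons=50)

```text
t: 9.35
eef_pos: [0.4546, 0.2589, 0.0666]
ee_rot: [3.142, -0.0, -1.441]
force: [-0.1, 0.3, -2.7]
width: 0.0213
gripper_force: 50.0
```

```bash
python3 chk.py 0.058 d top side; python3 - <<'E'
from h import *
for n in('aside','dside'):
    f=np.load(n+'.npz');P=cloud(f,f['d']);hsv=cv2.cvtColor(f['p'],cv2.COLOR_RGB2HSV)
    m=(np.linalg.norm(P-[.512,.265,.03],axis=2)<.032)&(P[...,2]>.03)&(hsv[...,1]<90)&(hsv[...,2]>120)
    v,u=np.nonzero(m);print(n,m.sum(),u.max(),v.min(),v.max(),'top z',P[m][:,2].max())
print(get_state()['force'])
E
```

```text
[0.45458442 0.25885998 0.06655388] [ 1.79999146e+02 -1.36356898e-03 -8.25698586e+01] 0.02132586118274884 49.99170362949371
top 676 z 0.05790060071415174 tilt deg [-0.14082019 -0.48079283]
[[0.46862866 0.14303967]
 [0.44194717 0.3731594 ]
 [0.65340369 0.28478003]] [0.23287796 0.23166137 0.22918284] [0.5213265  0.26699304] [-113.03241005  126.78503019    7.66994692]
side 333 z 0.058874097308525185 tilt deg [-0.77519924  1.11754313]
[[0.47181007 0.1473088 ]
 [0.41580592 0.40492715]
 [0.64948925 0.28490173]] [0.22472585 0.2636355  0.26270516] [0.51236841 0.27904589] [-107.11220545  127.49152189    2.44536924]
aside 145 227 195 208 top z 0.060284483163682366
dside 100 227 195 208 top z 0.06138355580488719
[ 0.45746989 -0.59029947 -2.30199453]
```

The rack hovers level with its underside about 20 mm up, over the outline. The ball hasn't moved: it covers the same side-view pixels (column 227, rows 195–208) as before.

```bash
python3 -c "
from station import *
print(job_done())"
```

```text
the job is handed in; nothing more can be done
None
```

I handed the job in with the arm still holding the triangle level about 2 cm above the cloth, its corners within about 2 mm of the outline's by the top camera and its apex at the foot-spot end; the stray ball was not touched, so the triangle clears it.

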